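# Let the cheese press down and take the form out

## Task

Crack the press's red release valve open by about 30 degrees anticlockwise (seen from above) so that the ram sinks slowly and does not drop, and when it is fully down turn the valve shut again. Then take the white cheese form out from under the crosshead, keep it upright, and set it down upright in the middle of the marble slab without letting it fall. Leave the other wares on the stall where they are.

Things in the scene. Friction and masses are not known exactly. Their poses are not given: they have to be found in the camera images.
- valve_grip (a point): Middle of the valve's red bar handle, on its vertical turning axis, about 109 mm above the table. Bar 84 mm long (point x; when shut parallel to the press's x axis), 14 mm wide, 26 mm high, centred here; under it only a 22 mm thick spindle, and the pump block's top 41 mm below this point. Before the press's right-hand corner, clear from above.
- valve (a joint): Valve angle, rad: 0 shut (its stop, the start), growing anticlockwise seen from above, to 1.57. Turns with about 0.1 N m, stays where left. Below 0.3 it holds the ram; from 0.35 to 0.8 the ram sinks at about 14 mm/s (4 to 5 s in all); from 0.9 it drops. Shut part way, it holds within 10 mm and may jam for a second.
- ram (a joint): How far the ram has sunk, in m: 0 raised (the start), 0.058 fully down. It never comes up again by itself.
- press: Green press, fixed; origin on the table under the ram; x away from the robot, y left. Base 170 (x) by 290 mm (y), 20 high. Posts 22 mm thick at y +-125. Crosshead x +-19, 290 mm long, 243 to 283 high; under its middle a round foot, 36 mm diameter, down to 228. Posts' nuts reach 295. Pump block 80 by 75, 68 high, centre x -125, y -165; valve axis x -120, y -165.
- form_mid (a point): Centre of the loose white cheese form, 31 mm above its underside: 100 mm long (its x), 60 wide (its y), 62 high (54 of plastic, then a wooden follower 90 by 50 mm), about 0.5 kg. z up. Stands on the ram's platen, its length along the press's x, 3 mm under the foot with the ram raised, 61 mm under it when down.
- platen (a point): Middle of the top of the ram's aluminium platen, on which the form stands: 163 mm high with the ram raised, 105 mm when down. 118 mm (x) by 50 mm (y), narrower than the form, so fingers pass beside it; lips 6 mm high at its front and back edges, open sides.
- slab_top (a point): Middle of the top face of the white marble slab, fixed on the table: 170 mm (x) by 150 mm (y), 18 mm high. It lies to the left or right of the press; a wooden board of the same size, with two small cheeses on it, lies on the other side.
- cheese_a: Small round cream cheese, 60 mm across, 42 mm high, on the wooden board, origin at its underside: leave alone.
- cheese_b: Small round grey-green cheese, 64 mm across, 36 mm high, on the wooden board, origin at its underside: leave alone.
- tub: White tub with grey lid, 64 mm across, 56 mm high, nearer the robot than the press, origin at its underside: leave alone.
- wedge: Cream block of cheese, 85 by 60 mm, 50 mm high, nearer the robot on the right, origin at its underside: leave alone.
Things that resemble listed ones, but are neither listed nor needed, are in the scene too. Of the things that look like the part that bears slab_top, take the one that is farthest to the robot's right at the start. Leave any purple look-alike of the part that bears form_mid alone.

How it is judged:
By the outcome, as a careful person would: the job done as asked, in the order asked, and still so for the second after the job is handed in, with the robot touching nothing.
It also fails if it takes over 69 s, if anything falls off the work surface, if the arm or the gripper's body presses on something with over 40 N, if the wrist force passes 120 N, or if a joint passes its speed limit or range.

## Robot

A 6-joint arm with a two-finger parallel gripper is mounted at the origin on the work surface. World frame = base frame: x ahead of the robot, y to its left, z up, the work surface at z = 0. Lengths are in m, angles in rad, forces in N, time in s.
With the tool pointing down it reaches from about 0.35 to 0.925 m from the base axis. Payload 6.4 kg.
Tool frame: the origin (TCP) lies at the very end of the fingers, on their centre line; the grasp point (between the pads) lies 19 mm behind it (manip.tcp_to_grasp is the x of the grasp point in the tool frame, in m); x points along the fingers, z is the direction in which the jaws open and shut, and the axes are right-handed (so a half turn about x gives the same grasp; the last joint's range is limited). The gripper opens to 85 mm and grips with 20 to 120 N. Pads are 22 mm wide; open, the fingers measure 114 mm over their backs; the gripper's body (76 mm by 85 mm) begins 54 mm behind the grasp point. The pads swing forward as they close: fully open they stand 13 mm farther back than shut.
Start: joints at [1.009, 0.245, 1.558, -0, 1.339, -0.174], TCP at [0.246, 0.602, 0.231] pointing down, gripper open.
Joint ranges: [-3.13, 3.13], [-1.02, 2.26], [0.13, 2.54], [-0.95, 4.09], [0.21, 2.88], [-2.74, 2.74]. Speed limits (rad/s): [2.57, 2.57, 3.14, 3.14, 3.14, 3.14].

## Interface

Orientations are given as a unit quaternion [x, y, z, w].
In Python, from bench import manip gives the robot as it stands. Calls block until the motion is done:
- manip.move_ptp(position, orientation): joint-space move of the TCP to a pose.
- manip.move_linear(position, ori=None, vel=0.15, force_limit=None): straight line of the TCP; ori=None keeps the orientation; vel is the mean speed in m/s. With force_limit (N) it stops when the force on the tool has changed by that much, and returns True; else False.
- manip.move_joints(angles): joint-space move.
- manip.set_gripper(opening): finger opening in m; the grip force is fixed at half the most; returns when the fingers have stopped.
- manip.wait(seconds).
- manip.ik(position, orientation): joint angles nearest the present ones, or None.
- manip.snapshot(name): name is "side" or "top"; returns (picture, depth): 384x512x3 uint8, red, green, blue; 384x512 float32, m along the optical axis (not along the pixel's ray), 0 where there is no reading.
- manip.camera_info(name): a dict with "intrinsics" (3x3 intrinsics, pixels), "rvec" (rotation vector, rad) and "tvec" (3), from world to camera coordinates, as OpenCV has them. Camera axes: x right, y down, z forward; pixel columns grow to the right and rows downward; lengths in m; the calibration is good to about 2 mm. A picture is of the moment at which its call begins. camera_info takes no time and is no camera call.
A pose or a line that the arm cannot do raises manip.IKError and nothing moves.
- manip.job_done(): hands the job in, once; it reports no verdict.
Readings, each from a call of its own:
- manip.current_clock(): time.
- manip.current_q(): joint angles.
- manip.current_qvel(): joint speeds.
- manip.current_joint_efforts(): joint torques, N m.
- manip.current_tool_pos(): TCP position.
- manip.current_tcp_rot(): TCP orientation.
- manip.current_ft_force(): force on the tool from outside, world axes, zero at the start.
- manip.current_wrist_torque(): the same for the moment, N m.
- manip.current_gripper_width(): finger opening in m.
Only numpy, scipy, OpenCV 4.12 (cv2) and the standard library are available. Lean on these libraries where they do the work, as an engineer would, in place of code of your own. Each camera call takes 0.05 s, during which the arm holds its last target.

## Working session

There is one attempt and no reset: what is moved stays moved. The work goes in short steps, each a Python script; the robot and the scene stay as the last script left them, time stands still between calls to the robot, and variables do not carry over. Pictures are saved under pics/ and viewed, and the job is handed in when it is done.

```bash
mkdir -p pics; ls
python3 - <<'E'
from bench import manip
import numpy as np, cv2
for n in ("side","top"):
    im,d=manip.snapshot(n)
    np.savez(f"pics/{n}0.npz",im=im,d=d)
    cv2.imwrite(f"pics/{n}0.png",im[:,:,::-1])
    print(n,{k:np.round(v,4).tolist() for k,v in manip.camera_info(n).items()})
print(manip.current_clock(),manip.current_tcp_rot(),manip.tcp_to_grasp,manip.current_gripper_width())
E
```

```text
pics
side {'intrinsics': [[370.8548, 0.0, 256.3218], [0.0, 370.8548, 185.5226], [0.0, 0.0, 1.0]], 'rvec': [2.2115, -0.6739, 0.2945], 'tvec': [-0.3719, 0.2812, 0.9852]}
top {'intrinsics': [[353.0392, 0.0, 252.5329], [0.0, 353.0392, 189.6206], [0.0, 0.0, 1.0]], 'rvec': [2.1203, -2.1717, 0.1302], 'tvec': [0.0474, 0.4931, 1.3354]}
0.1 [-0.39453225  0.58752869  0.39403143  0.5864244 ] -0.0187 0.0850967851927139
```

View pics/side0.png

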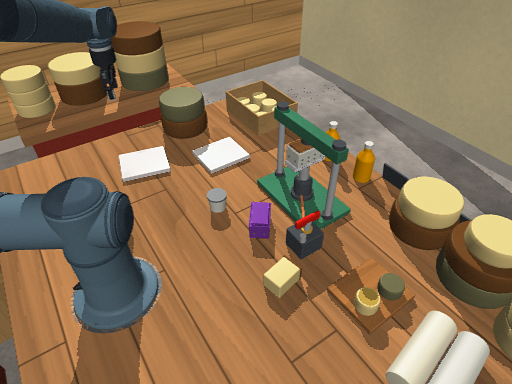

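View pics/top0.png

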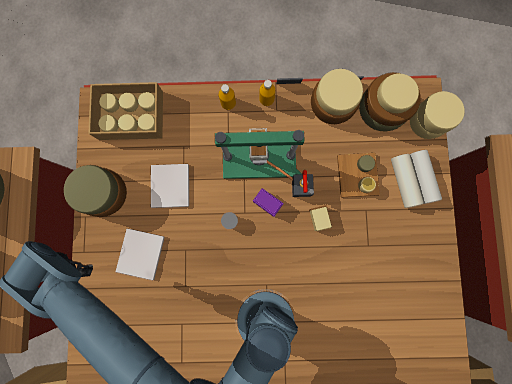

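Both pictures show the press at about (260,150) in the top view, with the red valve at (305,182), two white slabs at (170,185) and (140,255), the wooden board at (358,173), and the purple look-alike at (268,202). Next I measure these.

```bash
cat > h.py <<'E'
import numpy as np, cv2
from bench import manip
from scipy.spatial.transform import Rotation as R
def world(n,d):
    c=manip.camera_info(n); K=np.array(c["intrinsics"]); Rm=cv2.Rodrigues(np.array(c["rvec"],float))[0]; t=np.array(c["tvec"],float).ravel()
    v,u=np.mgrid[:d.shape[0],:d.shape[1]]
    P=np.stack([(u-K[0,2])/K[0,0]*d,(v-K[1,2])/K[1,1]*d,d],-1)
    W=(P-t)@Rm
    W[d==0]=np.nan
    return W
def proj(n,p):
    c=manip.camera_info(n)
    return cv2.projectPoints(np.atleast_2d(np.array(p,float)),np.array(c["rvec"],float),np.array(c["tvec"],float),np.array(c["intrinsics"],float),None)[0].reshape(-1,2)
def rect(xy):
    return cv2.minAreaRect(xy.astype(np.float32)*1000)
def down(yaw):
    """tool x down, tool z (jaw axis) horizontal at yaw from world x"""
    x=np.array([0,0,-1.]); z=np.array([np.cos(yaw),np.sin(yaw),0]); y=np.cross(z,x)
    return R.from_matrix(np.stack([x,y,z],1)).as_quat()
E
python3 - <<'E'
from h import *
for n in("top","side"):
    f=np.load(f"pics/{n}0.npz"); im=f["im"]; d=f["d"]; W=world(n,d)
    hsv=cv2.cvtColor(im,cv2.COLOR_RGB2HSV); H,S,V=[hsv[...,i].astype(int) for i in range(3)]
    Z=W[...,2]
    ok=np.isfinite(Z)&(W[...,0]>.2)&(W[...,0]<1)&(abs(W[...,1])<.6)
    ms={"red":ok&((H<6)|(H>174))&(S>180)&(V>90)&(Z>.06)&(Z<.16),
        "green":ok&(H>65)&(H<90)&(S>120),
        "white":ok&(S<30)&(V>150)&(Z>.008)&(Z<.03),
        "whitehi":ok&(S<40)&(V>150)&(Z>.1)&(Z<.26),
        "purple":ok&(H>125)&(H<150)&(S>100)}
    for k,m in ms.items():
        nn,l,st,_=cv2.connectedComponentsWithStats(m.astype(np.uint8))
        for i in range(1,nn):
            if st[i,4]<12: continue
            p=W[l==i]; print(n,k,st[i].tolist(),np.round(np.median(p,0),3),"z",np.round(np.percentile(p[:,2],[5,95]),3),[np.round(a,1) for a in rect(p[:,:2])])
E
```

```text
top red [303, 170, 5, 23, 86] [ 0.509 -0.155  0.121] z [0.109 0.125] [array([ 510.1, -155.9]), array([80.3, 13.9]), np.float64(0.1)]
top green [215, 132, 89, 47, 1767] [ 0.613 -0.002  0.022] z [0.015 0.284] [array([ 6.097e+02, -6.000e-01]), array([302.8, 127.4]), np.float64(89.7)]
top white [151, 164, 37, 43, 1533] [0.523 0.364 0.018] z [0.013 0.022] [array([522.9, 365. ]), array([167.9, 145.8]), np.float64(0.5)]
top white [116, 229, 47, 41, 1442] [0.269 0.479 0.018] z [0.013 0.023] [array([262.9, 476.7]), array([149.1, 159.3]), np.float64(76.5)]
top whitehi [264, 80, 8, 7, 41] [ 0.874 -0.028  0.149] z [0.145 0.152] [array([873.5, -28.8]), array([24.8, 24.3]), np.float64(53.6)]
top whitehi [221, 84, 8, 7, 40] [0.861 0.127 0.15 ] z [0.146 0.152] [array([860.8, 128.7]), array([23.1, 26. ]), np.float64(33.5)]
top whitehi [250, 146, 17, 12, 38] [0.586 0.007 0.216] z [0.213 0.219] [array([600.2,  11.8]), array([54.7, 38.9]), np.float64(88.8)]
top whitehi [253, 160, 14, 3, 20] [0.577 0.007 0.169] z [0.164 0.173] [array([575. ,   6.7]), array([ 8.7, 46.7]), np.float64(5.4)]
top purple [253,
[... 1474 characters left out ...]
]), np.float64(61.9)]
side whitehi [315, 157, 10, 5, 20] [ 0.672 -0.017  0.164] z [0.158 0.169] [array([671.8, -17.5]), array([39.4,  4.1]), np.float64(2.1)]
side whitehi [286, 160, 10, 8, 13] [0.579 0.012 0.17 ] z [0.167 0.173] [array([577.1,  10.5]), array([ 5. , 44.8]), np.float64(0.3)]
side whitehi [295, 163, 7, 9, 19] [ 0.586 -0.017  0.166] z [0.155 0.181] [array([587.8, -16.9]), array([25.3,  4.2]), np.float64(0.2)]
side whitehi [305, 162, 8, 5, 14] [ 0.629 -0.018  0.165] z [0.158 0.169] [array([626.4, -17.1]), array([26.9,  6.8]), np.float64(4.6)]
side purple [249, 202, 22, 37, 705] [ 0.432 -0.043  0.06 ] z [0.013 0.065] [array([444.6, -22. ]), array([103.7,  60.7]), np.float64(52.6)]
```

Run:
```python
import cv2,numpy as np
a=cv2.imread("pics/top0.png")[110:260,120:400]; b=cv2.imread("pics/side0.png")[80:280,180:420]
cv2.imwrite("pics/topc0.png",cv2.resize(a,None,fx=2.8,fy=2.8,interpolation=cv2.INTER_CUBIC))
cv2.imwrite("pics/sidec0.png",cv2.resize(b,None,fx=3,fy=3,interpolation=cv2.INTER_CUBIC))
```

```text
(no output)
```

View pics/topc0.png

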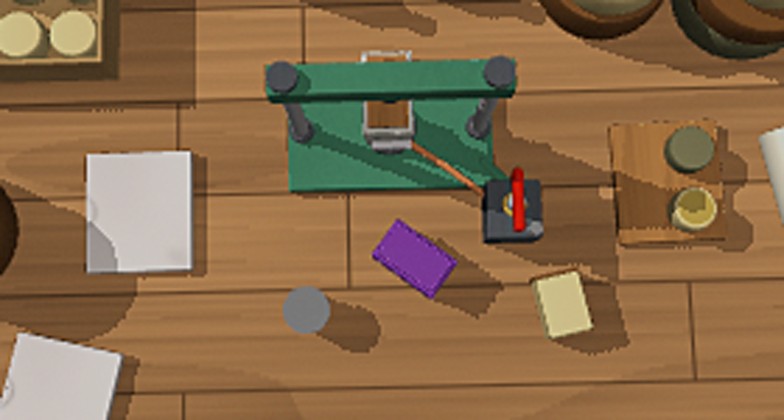

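View pics/sidec0.png

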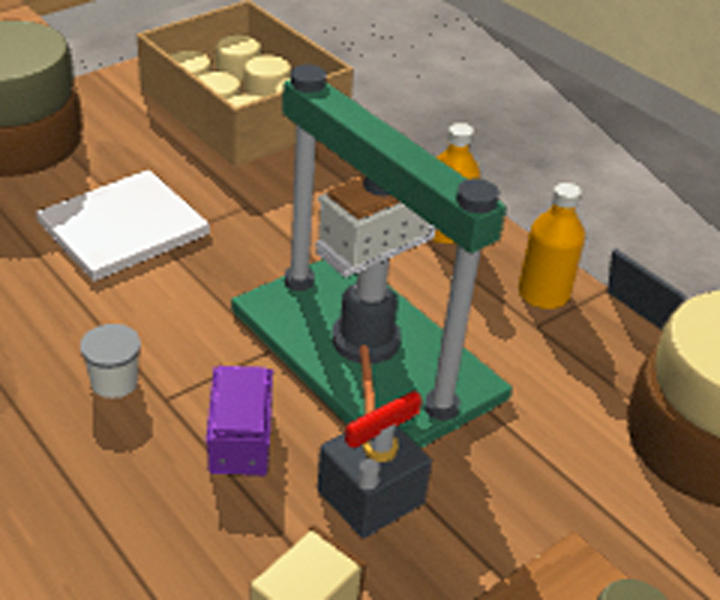

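Run:
```python
from h import *
for n in("top","side"):
    f=np.load(f"pics/{n}0.npz"); W=world(n,f["d"]); im=f["im"]
    X,Y,Z=W[...,0],W[...,1],W[...,2]
    m=(abs(X-.63)<.08)&(abs(Y)<.08)&(Z>.155)&(Z<.224)
    p=W[m]; print(n,m.sum(),np.round(np.percentile(p,[1,5,50,95,99],axis=0),4).tolist())
    t=m&(Z>.205); print(" top",t.sum(),[np.round(a,1) for a in rect(W[t][:,:2])])
    for nm,mm in (("crosshead",(abs(X-.63)<.06)&(abs(Y)<.17)&(Z>.277)&(Z<.29)),("base",(abs(X-.63)<.12)&(abs(Y)<.17)&(Z>.012)&(Z<.026)&(im[...,1]>im[...,0]+20)),("block",(abs(X-.5)<.07)&(abs(Y+.16)<.06)&(Z>.06)&(Z<.074))):
        p=W[mm]; print(nm,mm.sum(),[np.round(a,1) for a in rect(p[:,:2])],np.round(np.percentile(p[:,:2],[2,98],axis=0),3).tolist())
from bench import manip
print(np.round(manip.current_q(),3), R.from_quat(manip.current_tcp_rot()).as_matrix().round(3).tolist())
for s in(1,-1):
  for a in(0,.53):
    print(s,a,np.round(manip.ik([.5105,-.1575,.093],down(s*np.pi/2+a)),3))
def tilt(t,yaw,s=1):
    x=np.array([np.cos(t)*np.cos(yaw),np.cos(t)*np.sin(yaw),-np.sin(t)]); z=s*np.array([-np.sin(yaw),np.cos(yaw),0]); return R.from_matrix(np.stack([x,np.cross(z,x),z],1)).as_quat()
for s in(1,-1):
  for t in (30,40,45,50):
    t_=np.radians(t)
    for p,y in(([.63,.012,.13],0),([.5,.012,.15],0),([.5,.012,.25],0),([.523,.364,.05],0),([.523,.364,.05],.6)):
        q=manip.ik(p,tilt(t_,y,s)); print(s,t,p,y,None if q is None else np.round(q,2))
```

```text
top 271 [[0.5728, -0.019, 0.1567], [0.574, -0.0176, 0.1629], [0.5894, 0.0121, 0.2151], [0.6793, 0.0395, 0.2236], [0.6832, 0.0425, 0.2239]]
 top 192 [array([632. ,  11.2]), array([ 61.6, 104.1]), np.float64(88.7)]
crosshead 839 [array([631.3,   6.6]), array([287.7,  39.2]), np.float64(89.9)] [[0.613, -0.108], [0.65, 0.129]]
base 1658 [array([ 6.097e+02, -6.000e-01]), array([302.8, 127.4]), np.float64(89.7)] [[0.548, -0.131], [0.67, 0.146]]
block 289 [array([ 506.5, -156.4]), array([75.3, 77.9]), np.float64(89.1)] [[0.468, -0.192], [0.545, -0.12]]
side 671 [[0.5749, -0.0207, 0.1562], [0.5764, -0.0198, 0.1595], [0.5964, -0.0161, 0.189], [0.6679, 0.0316, 0.2197], [0.6871, 0.0376, 0.2236]]
 top 193 [array([616.8,  11.6]), array([72.1, 66. ]), np.float64(1.8)]
crosshead 745 [array([633.3,   5. ]), array([287.6,  40.8]), np.float64(89.4)] [[0.614, -0.136], [0.65, 0.13]]
base 1916 [array([632.6,   6.9]), array([170.8, 295.7]), np.float64(0.4)] [[0.549, -0.137], [0.712, 0.144]]
block 379 [array([ 507.5, -158.2]), array([81.8, 74.5]), np.float64(0.8)] [[0.468, -0.195], [0.545, -0.124]]
[ 1.009
[... 1637 characters left out ...]

-1 40 [0.5, 0.012, 0.25] 0 [-0.34 -0.65  2.45  0.5   0.56  0.91]
-1 40 [0.523, 0.364, 0.05] 0 None
-1 40 [0.523, 0.364, 0.05] 0.6 [ 0.35  0.24  2.18  2.16  0.23 -0.77]
-1 45 [0.63, 0.012, 0.13] 0 [-0.23  0.03  2.16  0.73  0.24  0.69]
-1 45 [0.5, 0.012, 0.15] 0 [-0.32 -0.42  2.48  0.63  0.39  0.74]
-1 45 [0.5, 0.012, 0.25] 0 [-0.32 -0.61  2.4   0.39  0.63  1.02]
-1 45 [0.523, 0.364, 0.05] 0 None
-1 45 [0.523, 0.364, 0.05] 0.6 None
-1 50 [0.63, 0.012, 0.13] 0 [-0.22  0.03  2.12  0.44  0.33  0.98]
-1 50 [0.5, 0.012, 0.15] 0 [-0.31 -0.39  2.43  0.45  0.46  0.93]
-1 50 [0.5, 0.012, 0.25] 0 [-0.31 -0.57  2.35  0.3   0.71  1.1 ]
-1 50 [0.523, 0.364, 0.05] 0 None
-1 50 [0.523, 0.364, 0.05] 0.6 None
```

```bash
cat >> h.py <<'E'
def tilt(deg,yaw,s=-1):
    t=np.radians(deg)
    x=np.array([np.cos(t)*np.cos(yaw),np.cos(t)*np.sin(yaw),-np.sin(t)]); z=s*np.array([-np.sin(yaw),np.cos(yaw),0]); return R.from_matrix(np.stack([x,np.cross(z,x),z],1)).as_quat()
def tcp(grasp,q):
    return np.array(grasp)+R.from_quat(q).apply([0.0187,0,0])
E
python3 - <<'E'
from h import *
for t in (48,52,56,60):
    print("tilt",t)
    for g,y in(([.612,.012,.14],0),([.612,.012,.156],0),([.54,.012,.156],0),([.48,.012,.156],0),([.48,.012,.25],0),([.48,.1,.25],.15),([.5,.25,.25],.3),([.51,.355,.15],.43),([.51,.355,.053],.43),([.51,.355,.053],.35),([.51,.355,.053],.5)):
        o=tilt(t,y); q=manip.ik(tcp(g,o),o); print(g,y,None if q is None else np.round(q,2))
E
```

```text
tilt 48
[0.612, 0.012, 0.14] 0 [-0.22  0.02  2.15  0.55  0.29  0.87]
[0.612, 0.012, 0.156] 0 [-0.22 -0.01  2.15  0.5   0.32  0.93]
[0.54, 0.012, 0.156] 0 [-0.27 -0.2   2.32  0.54  0.35  0.86]
[0.48, 0.012, 0.156] 0 [-0.32 -0.41  2.47  0.54  0.42  0.83]
[0.48, 0.012, 0.25] 0 [-0.32 -0.6   2.4   0.35  0.66  1.05]
[0.48, 0.1, 0.25] 0.15 [-0.11 -0.55  2.38  0.3   0.63  1.13]
[0.5, 0.25, 0.25] 0.3 [ 0.24 -0.31  2.21  0.08  0.51  1.46]
[0.51, 0.355, 0.15] 0.43 [0.42 0.03 2.12 0.01 0.26 1.55]
[0.51, 0.355, 0.053] 0.43 None
[0.51, 0.355, 0.053] 0.35 None
[0.51, 0.355, 0.053] 0.5 None
tilt 52
[0.612, 0.012, 0.14] 0 [-0.22  0.03  2.12  0.38  0.36  1.04]
[0.612, 0.012, 0.156] 0 [-0.22  0.    2.11  0.35  0.4   1.07]
[0.54, 0.012, 0.156] 0 [-0.26 -0.19  2.29  0.39  0.42  1.  ]
[0.48, 0.012, 0.156] 0 [-0.31 -0.39  2.44  0.41  0.49  0.96]
[0.48, 0.012, 0.25] 0 [-0.31 -0.56  2.36  0.29  0.72  1.11]
[0.48, 0.1, 0.25] 0.15 [-0.1  -0.52  2.34  0.24  0.69  1.18]
[0.5, 0.25, 0.25] 0.3 [ 0.25 -0.29  2.17  0.06  0.59  1.48]
[0.51, 0.355, 0.15] 0.43 [0.42 0.04 2.08 0.01 0.35 1.56]
[0.51, 0.355, 0.053] 0.43 
[... 705 characters left out ...]
0.41 0.25 2.06 0.22 0.25 1.28]
tilt 60
[0.612, 0.012, 0.14] 0 [-0.21  0.06  2.04  0.2   0.53  1.22]
[0.612, 0.012, 0.156] 0 [-0.21  0.04  2.04  0.19  0.56  1.23]
[0.54, 0.012, 0.156] 0 [-0.24 -0.15  2.21  0.22  0.58  1.17]
[0.48, 0.012, 0.156] 0 [-0.28 -0.33  2.36  0.24  0.62  1.13]
[0.48, 0.012, 0.25] 0 [-0.28 -0.48  2.28  0.19  0.85  1.2 ]
[0.48, 0.1, 0.25] 0.15 [-0.08 -0.45  2.26  0.16  0.83  1.26]
[0.5, 0.25, 0.25] 0.3 [ 0.25 -0.23  2.1   0.04  0.75  1.5 ]
[0.51, 0.355, 0.15] 0.43 [0.42 0.07 2.01 0.01 0.53 1.56]
[0.51, 0.355, 0.053] 0.43 [0.42 0.26 2.03 0.01 0.33 1.56]
[0.51, 0.355, 0.053] 0.35 [ 0.44  0.26  2.02 -0.14  0.34  1.79]
[0.51, 0.355, 0.053] 0.5 [0.41 0.25 2.03 0.14 0.34 1.36]
```

Run:
```python
from h import *
o=down(-np.pi/2)
c0=manip.current_clock()
manip.move_ptp([.36,.36,.40],o); print(manip.current_clock(),np.round(manip.current_q(),2))
manip.move_ptp([.46,-.157,.30],o); print(manip.current_clock(),np.round(manip.current_q(),2))
manip.move_ptp([.5105,-.1575,.18],o)
manip.set_gripper(.05)
hit=manip.move_linear([.5105,-.1575,.095],vel=.1,force_limit=8)
print(hit,manip.current_clock(),manip.current_tool_pos(),manip.current_ft_force())
for n in("side","top"):
    im,d=manip.snapshot(n); cv2.imwrite(f"pics/{n}1.png",cv2.resize(im[80:280,180:420] if n=="side" else im[100:260,200:400],None,fx=3,fy=3)[...,::-1])
```

```text
2.0833 [ 0.56 -0.18  1.69  0.    1.63  2.13]
4.0167 [-0.56 -0.2   1.89  0.    1.46  1.01]
False 6.0417 [ 0.51107607 -0.15782144  0.09574542] [0.89817299 0.47431326 0.20719857]
```

View pics/side1.png

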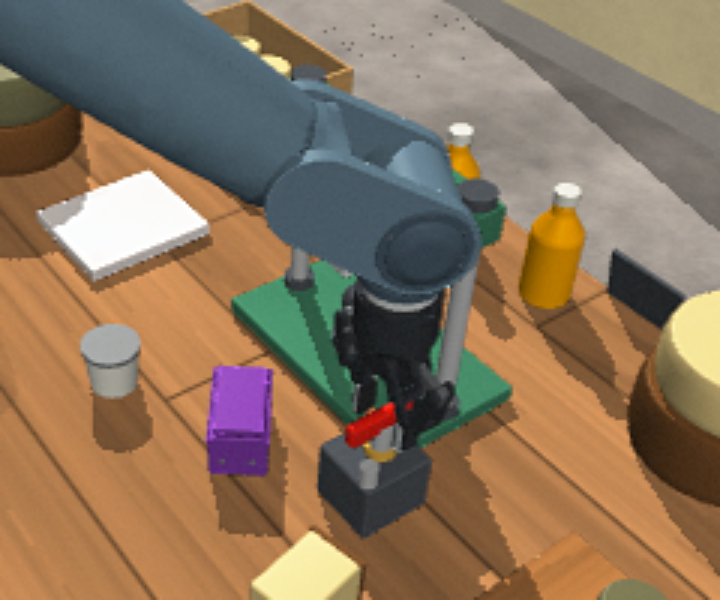

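View pics/top1.png

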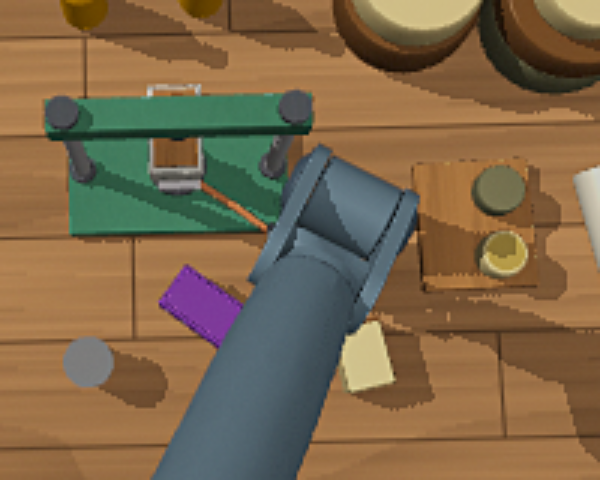

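The fingers straddle the red bar (side crop about (395,410)). The form's front end stays visible in the top crop at (175,165), so I can watch the ram. Next I grip and crack the valve.

```bash
cat >> h.py <<'E'
def ramz():
    im,d=manip.snapshot("top"); W=world("top",d)
    m=(W[...,0]>.578)&(W[...,0]<.609)&(W[...,1]>-.005)&(W[...,1]<.03)&(W[...,2]>.13)&(W[...,2]<.235)
    return round(float(np.median(W[...,2][m])),4) if m.sum()>5 else None
E
python3 - <<'E'
from h import *
# wrist extents from the last pose
W=world("side",manip.snapshot("side")[1])
m=(abs(W[...,0]-.51)<.12)&(abs(W[...,1]+.158)<.12)&(W[...,2]>.2)&(W[...,2]<.5)
P=W[m]
for z in np.arange(.14,.42,.02):
    s=P[abs(P[:,2]-z)<.01]
    if len(s): print(round(z,2),len(s),np.round(s[:,:2].min(0),3),np.round(s[:,:2].max(0),3))
w=manip.set_gripper(0.0); print("width",manip.current_gripper_width(),manip.current_ft_force().round(2) if hasattr(manip.current_ft_force(),'round') else manip.current_ft_force(),ramz(),manip.current_clock())
p=manip.current_tool_pos()
q=np.array(manip.current_q()); q[5]-=.53
manip.move_joints(q)
for i in range(4):
    print(manip.current_clock(),np.round(manip.current_q()[5],3),ramz(),np.round(manip.current_wrist_torque(),2),np.round(manip.current_ft_force(),1)); manip.wait(.3)
E
```

```text
0.2 143 [ 0.492 -0.227] [ 0.629 -0.093]
0.22 72 [ 0.476 -0.2  ] [ 0.628 -0.128]
0.24 175 [ 0.474 -0.197] [ 0.536 -0.136]
0.26 225 [ 0.474 -0.196] [ 0.63  -0.133]
0.28 195 [ 0.476 -0.195] [ 0.63  -0.122]
0.3 82 [ 0.475 -0.194] [ 0.629 -0.103]
0.32 122 [ 0.447 -0.225] [ 0.514 -0.185]
0.34 276 [ 0.423 -0.228] [ 0.522 -0.171]
0.36 472 [ 0.391 -0.229] [ 0.568 -0.14 ]
0.38 912 [ 0.39  -0.225] [ 0.568 -0.101]
0.4 692 [ 0.39  -0.214] [ 0.551 -0.098]
width 0.018358442133816863 [-0.42  4.47  6.16] 0.2211 6.6417
7.2167 0.531 0.2167 [-0.66 -0.08 -0.03] [ 1.2 -3.5 -2.3]
7.5667 0.53 0.2132 [-0.84 -0.16 -0.19] [ 1.  -6.  -1.5]
7.9167 0.53 0.2081 [-0.9  -0.17 -0.11] [ 1.1 -4.4 -2.8]
8.2667 0.53 0.2052 [-0.87 -0.1  -0.12] [ 0.8 -5.6 -4.1]
```

Run:
```python
from h import *
last=None;n=0
for i in range(14):
    manip.wait(.3); z=ramz(); print(round(manip.current_clock(),2),z)
    if last is not None and z is not None and z<.172 and abs(z-last)<.0015: n+=1
    else: n=0
    last=z
    if n>=2: break
im,d=manip.snapshot("side"); cv2.imwrite("pics/side2.png",cv2.resize(im[80:280,180:420],None,fx=3,fy=3)[...,::-1])
```

```text
8.97 0.1981
9.32 0.1939
9.67 0.1914
10.02 0.1885
10.37 0.1855
10.72 0.1808
11.07 0.1775
11.42 0.1738
11.77 0.1709
12.12 0.1667
12.47 0.1643
12.82 0.1653
13.17 0.1653
```

View pics/side2.png

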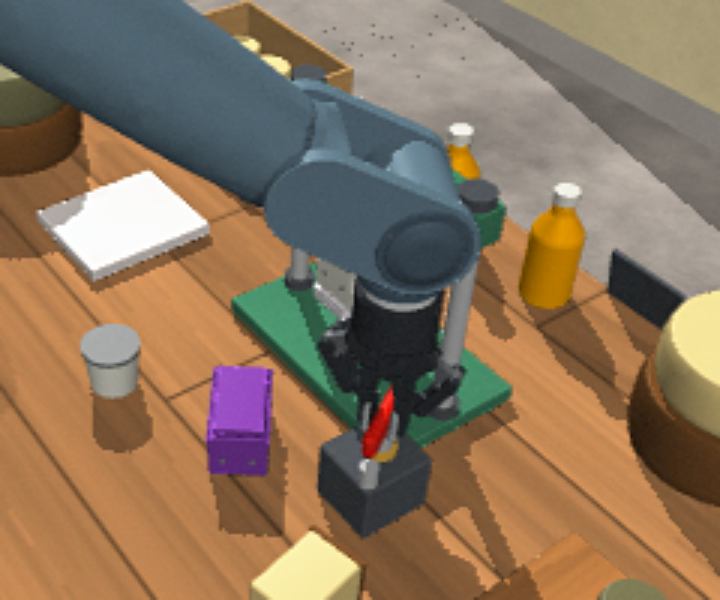

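The ram is fully down: the form's top settled at about 0.165 m. The bar is visibly turned anticlockwise at (380,425). Next I turn it shut, release it and look.

Run:
```python
from h import *
q=np.array(manip.current_q()); q[5]+=.55
manip.move_joints(q); manip.wait(.2)
print(manip.current_clock(),np.round(manip.current_wrist_torque(),2),np.round(manip.current_ft_force(),1))
q[5]-=.02; manip.move_joints(q)
manip.set_gripper(.05)
p=np.array(manip.current_tool_pos()); p[2]=.24
manip.move_linear(p,vel=.2)
manip.move_ptp([.36,-.10,.36],down(-np.pi/2))
print(manip.current_clock())
for n in("top","side"):
    im,d=manip.snapshot(n); np.savez(f"pics/{n}3.npz",im=im,d=d); W=world(n,d)
    cv2.imwrite(f"pics/{n}3.png",cv2.resize(im[80:280,180:420] if n=="side" else im[100:260,200:400],None,fx=3,fy=3)[...,::-1])
    X,Y,Z=W[...,0],W[...,1],W[...,2]
    hsv=cv2.cvtColor(im,cv2.COLOR_RGB2HSV); H,S,V=[hsv[...,i].astype(int) for i in range(3)]
    m=((H<6)|(H>174))&(S>180)&(V>90)&(Z>.06)&(Z<.16)&(abs(X-.51)<.06)&(abs(Y+.16)<.06)
    if m.sum()>10: print(n,"valve",m.sum(),[np.round(a,1) for a in rect(W[m][:,:2])])
    m=(abs(X-.63)<.08)&(abs(Y)<.08)&(Z>.12)&(Z<.19)
    p=W[m]; print(n,m.sum(),np.round(np.percentile(p,[1,5,50,95,99],axis=0),4).tolist(),[np.round(a,1) for a in rect(p[:,:2])])
```

```text
14.0083 [0.46 0.12 0.25] [-1.3  1.7  1.1]
16.35
top valve 64 [array([ 514.5, -155.9]), array([70.2, 12.7]), np.float64(0.2)]
top 284 [[0.5808, -0.0174, 0.1268], [0.5815, -0.0164, 0.1348], [0.6029, 0.0119, 0.1643], [0.6302, 0.0397, 0.1698], [0.6334, 0.0407, 0.1718]] [array([607.6,  11.8]), array([58.5, 55. ]), np.float64(89.1)]
side valve 199 [array([ 511.5, -158. ]), array([15.3, 81.8]), np.float64(89.2)]
side 762 [[0.5826, -0.0209, 0.1208], [0.5834, -0.0199, 0.1242], [0.6195, -0.0076, 0.1598], [0.6739, 0.0325, 0.1698], [0.6809, 0.0371, 0.1707]] [array([633.3,  10.2]), array([104. ,  64.2]), np.float64(0.6)]
```

View pics/side3.png

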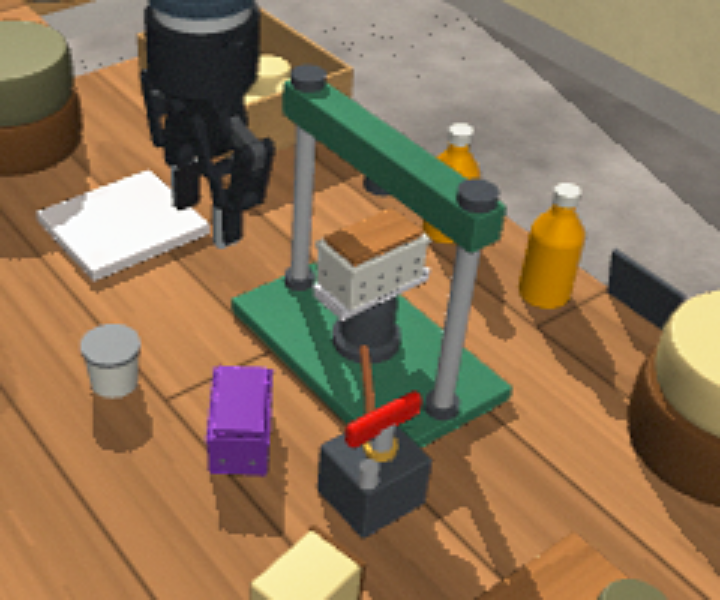

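View pics/top3.png

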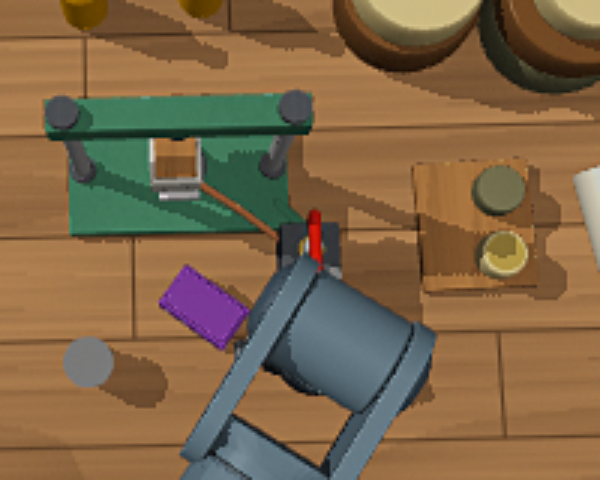

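The valve bar lies along x again in both views (side (383,420), top (315,235)), and the form stands on the lowered platen, centred at about (0.632, 0.011). I approach with a 58° tilt from the front.

Run:
```python
from h import *
manip.set_gripper(.085)
o=tilt(58,0); ax=R.from_quat(o).apply([1,0,0])
g=np.array([.607,.011,.143])
manip.move_ptp(tcp(g-ax*.15,o),o); print(manip.current_clock(),np.round(manip.current_q(),2))
hit=manip.move_linear(tcp(g,o),vel=.12,force_limit=8)
print(hit,manip.current_clock(),np.round(manip.current_tool_pos(),4),tcp(g,o),np.round(manip.current_ft_force(),1))
for n in("side","top"):
    im,d=manip.snapshot(n); cv2.imwrite(f"pics/{n}4.png",cv2.resize(im[80:280,180:420] if n=="side" else im[100:260,200:400],None,fx=3,fy=3)[...,::-1])
```

```text
17.8 [-0.26 -0.37  2.17  0.19  0.81  1.22]
False 19.2 [0.6172 0.0109 0.1279] [0.61690949 0.011      0.1271415 ] [-0.2  0.4  0.7]
```

View pics/side4.png

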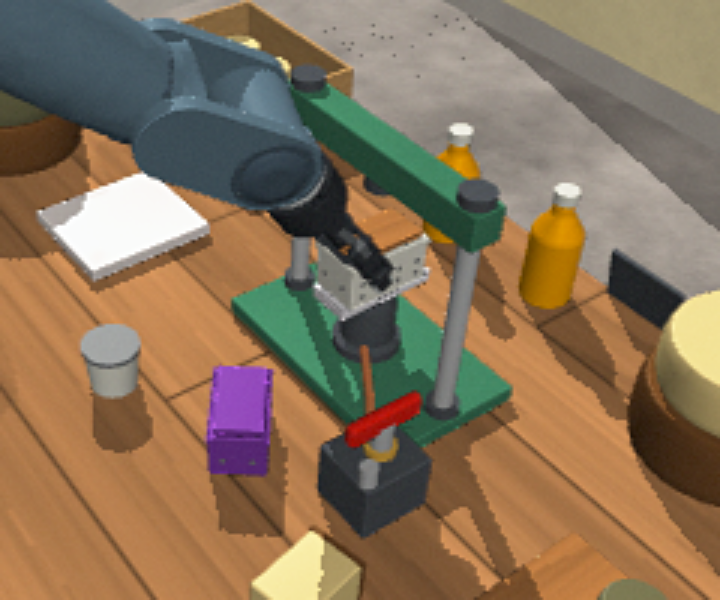

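View pics/top4.png

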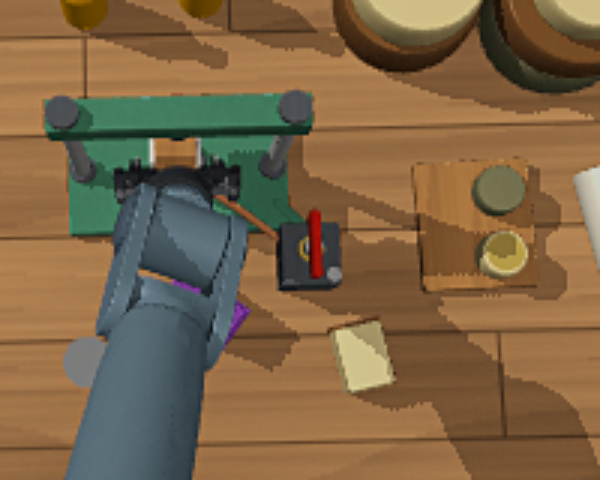

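The fingers lie on both sides of the form (side (375,265), top (175,180)), clear of the crosshead. Next I grip, lift slightly and draw it out.

Run:
```python
from h import *
f0=np.array(manip.current_ft_force())
manip.set_gripper(0.0); print(manip.current_clock(),manip.current_gripper_width(),np.round(np.array(manip.current_ft_force())-f0,1))
p=np.array(manip.current_tool_pos())
print(manip.move_linear(p+[0,0,.014],vel=.05,force_limit=25),np.round(np.array(manip.current_ft_force())-f0,1))
print(manip.current_gripper_width())
print(manip.move_linear(p+[-.13,0,.014],vel=.1,force_limit=20),np.round(np.array(manip.current_ft_force())-f0,1),manip.current_gripper_width(),manip.current_clock())
for n in("side","top"):
    im,d=manip.snapshot(n); np.savez(f"pics/{n}5.npz",im=im,d=d);cv2.imwrite(f"pics/{n}5.png",cv2.resize(im[80:280,180:420] if n=="side" else im[100:260,200:400],None,fx=3,fy=3)[...,::-1])
```

```text
19.6583 0.05920283614023761 [-5.2  0.9  5.7]
False [ 0.5  0.3 -3.7]
0.059615044447702506
False [-0.1 -0.2 -3.5] 0.05945531940247542 21.55
```

View pics/side5.png

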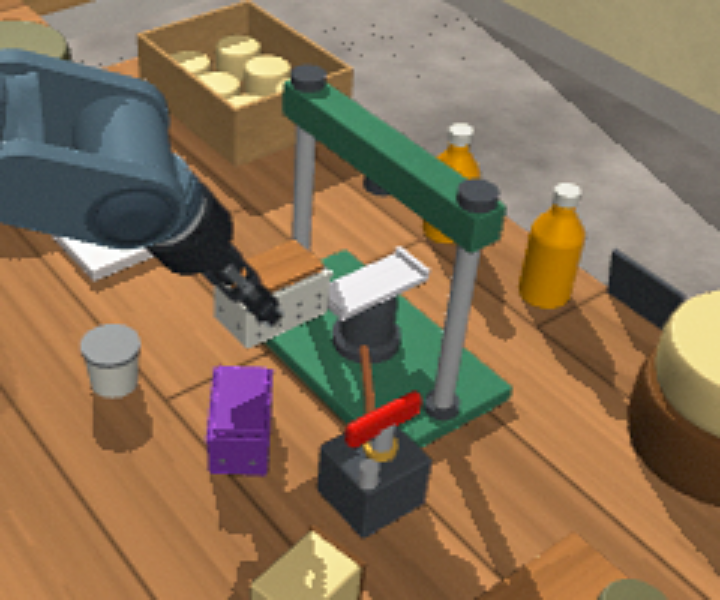

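Run:
```python
from h import *
t=np.array(manip.current_tool_pos()); print("tcp",t.round(4))
W=world("side",np.load("pics/side5.npz")["d"]); X,Y,Z=W[...,0],W[...,1],W[...,2]
m=(X>.44)&(X<.57)&(abs(Y-.01)<.05)&(Z>.10)&(Z<.195); P=W[m]
print(m.sum(),np.round(np.percentile(P,[1,50,99],axis=0),4).tolist())
fl=P[(P[:,2]>.165)&(P[:,0]>.515)&(P[:,0]<.54)&(abs(P[:,1]-.011)<.03)]
print(len(fl)); A=np.c_[fl[:,:2],np.ones(len(fl))]; c=np.linalg.lstsq(A,fl[:,2],rcond=None)[0]; print("slope deg",np.degrees(c[:2]).round(1),"z",np.median(fl[:,2]))
e=P[(P[:,1]<.0)&(P[:,2]<.15)]
s=W[(X>.44)&(X<.57)&(Y>-.03)&(Y<-.01)&(Z>.09)&(Z<.2)]
print("side face: bottom z by x",[ (round(x,3),round(float(np.min(s[abs(s[:,0]-x)<.005][:,2])),4)) for x in np.arange(.455,.545,.01) if (abs(s[:,0]-x)<.005).any()])
print("slab place iks")
o=tilt(58,.43);
```

```text
tcp [0.4874 0.0111 0.1419]
755 [[0.4531, -0.0319, 0.1226], [0.5049, -0.0138, 0.1646], [0.5527, 0.0357, 0.1851]]
114
slope deg [0.6 6.7] z 0.18155291808336502
side face: bottom z by x [(np.float64(0.455), 0.1206), (np.float64(0.465), 0.1226), (np.float64(0.475), 0.1229), (np.float64(0.485), 0.1226), (np.float64(0.495), 0.1242), (np.float64(0.505), 0.1226), (np.float64(0.515), 0.1232), (np.float64(0.525), 0.1241), (np.float64(0.535), 0.1224), (np.float64(0.545), 0.1261)]
slab place iks
```

Run:
```python
from h import *
yaw=.43; o=tilt(58,yaw); off=.0148*np.array([np.cos(yaw),np.sin(yaw),0])
c=np.array([.524,.364,0])-off
t=np.array(manip.current_tool_pos())
manip.move_linear([t[0],t[1],.235],vel=.12)
manip.move_linear(c+[0,0,.235],ori=o,vel=.13)
print(manip.current_clock(),np.round(manip.current_q(),2),manip.current_gripper_width())
manip.move_linear(c+[0,0,.075],vel=.1); manip.wait(.2)
print(np.round(manip.current_ft_force(),1))
hit=manip.move_linear(c+[0,0,.036],vel=.02,force_limit=5)
print(hit,manip.current_clock(),np.round(manip.current_tool_pos(),4),c,np.round(manip.current_ft_force(),1))
for n in("side","top"):
    im,d=manip.snapshot(n); np.savez(f"pics/{n}6.npz",im=im,d=d)
    cv2.imwrite(f"pics/{n}6.png",cv2.resize(im[80:280,100:340] if n=="side" else im[100:260,100:300],None,fx=3,fy=3)[...,::-1])
```

```text
25.4 [ 0.43 -0.1   1.99  0.    0.69  1.57] 0.059107393297649295
[ 0.6  0.3 -3.7]
True 28.8667 [0.5106 0.3579 0.0408] [0.51054731 0.35783031 0.        ] [-0.7  0.   3.5]
```

View pics/side6.png

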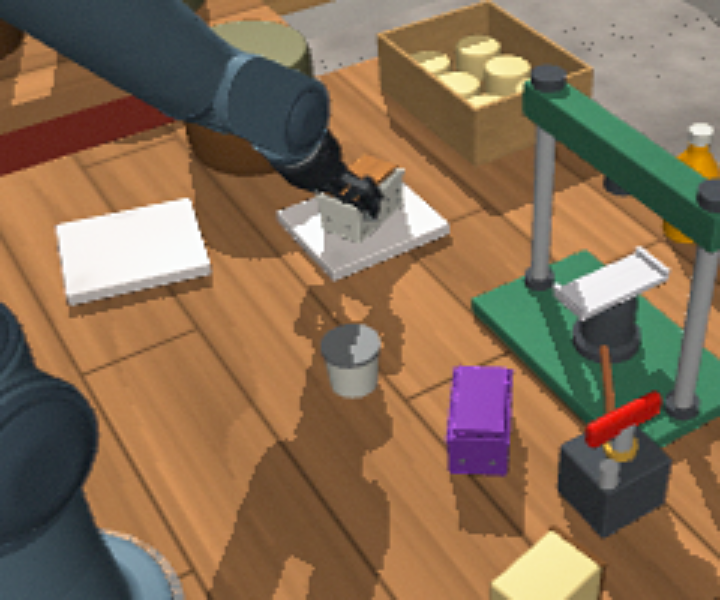

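View pics/top6.png

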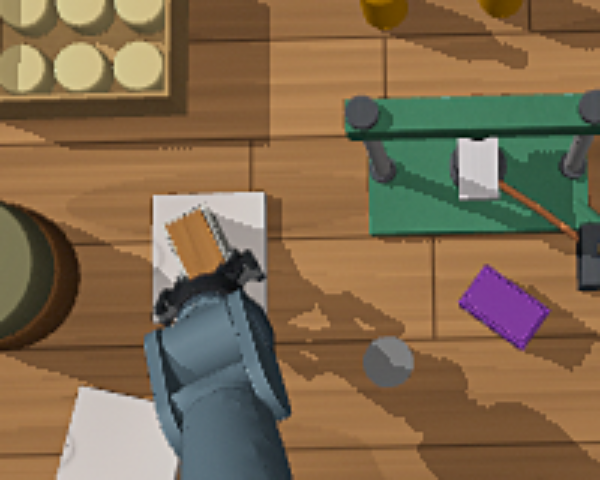

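The form rests upright on the slab: contact came at TCP z 0.041, as predicted, and it shows at (365,200) in the side crop and (200,245) in the top crop. Next I release, back out along the tool axis and check.

Run:
```python
from h import *
manip.set_gripper(.085); print(manip.current_gripper_width(),np.round(manip.current_ft_force(),1))
t=np.array(manip.current_tool_pos()); o=manip.current_tcp_rot(); ax=R.from_quat(o).apply([1,0,0])
manip.move_linear(t-ax*.16,vel=.08)
manip.move_ptp([.34,.10,.38],tilt(75,.2)); manip.wait(.3)
print(manip.current_clock())
for n in("top","side"):
    im,d=manip.snapshot(n); np.savez(f"pics/{n}7.npz",im=im,d=d)
    cv2.imwrite(f"pics/{n}7.png",cv2.resize(im,None,fx=1.5,fy=1.5)[...,::-1])
    W=world(n,d); X,Y,Z=W[...,0],W[...,1],W[...,2]
    m=(abs(X-.524)<.1)&(abs(Y-.364)<.1)&(Z>.03)&(Z<.1); P=W[m]
    tp=P[P[:,2]>.065]; print(n,m.sum(),"z",np.percentile(P[:,2],[2,50,99]).round(4),"top",[np.round(a,1) for a in rect(tp[:,:2])])
    fl=P[P[:,2]>.074]; c=np.linalg.lstsq(np.c_[fl[:,:2],np.ones(len(fl))],fl[:,2],rcond=None)[0]; print("slope",np.degrees(c[:2]).round(1),len(fl))
    m=(abs(X-.524)<.1)&(abs(Y-.364)<.1)&(Z>.012)&(Z<.1); print("slab",[np.round(a,1) for a in rect(W[m][:,:2])])
    hsv=cv2.cvtColor(im,cv2.COLOR_RGB2HSV); H,S,V=[hsv[...,i].astype(int) for i in range(3)]
    m=((H<6)|(H>174))&(S>180)&(V>90)&(Z>.06)&(Z<.16)&(abs(X-.51)<.06)&(abs(Y+.16)<.06)
    if m.sum()>10: print("valve",m.sum(),[np.round(a,1) for a in rect(W[m][:,:2])])
```

```text
0.08520315118881498 [0.7 0.1 0.5]
33.0
top 496 z [0.035  0.0777 0.0848] top [array([524. , 363.5]), array([102.4,  63.2]), np.float64(24.9)]
slope [-0.1  0.2] 328
slab [array([523. , 362.8]), array([170.2, 148.1]), np.float64(0.7)]
valve 89 [array([ 509.4, -156. ]), array([79.8, 14. ]), np.float64(0.9)]
side 530 z [0.0328 0.0722 0.0846] top [array([528. , 360.3]), array([108.1,  65.1]), np.float64(20.9)]
slope [-0.6  3.2] 235
slab [array([524. , 362.2]), array([170.7, 154.1]), np.float64(0.6)]
valve 202 [array([ 511.7, -158.4]), array([80.7, 14.6]), np.float64(0.7)]
```

View pics/side7.png

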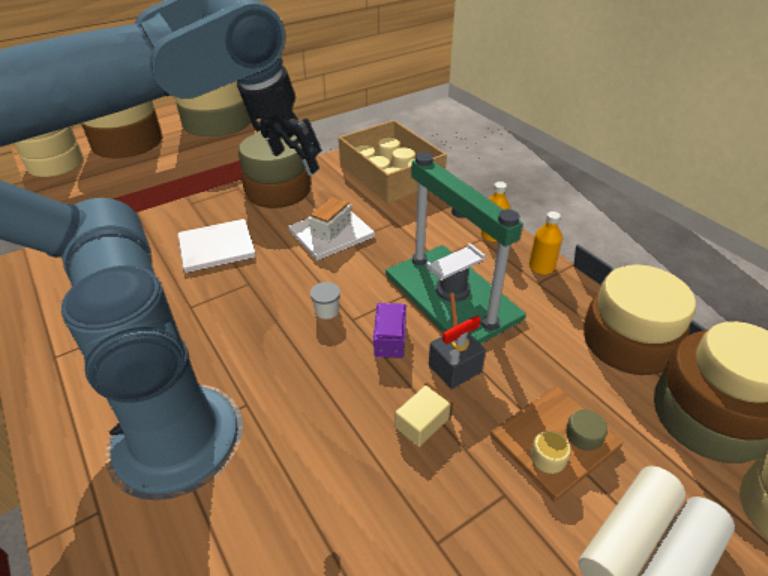

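View pics/top7.png

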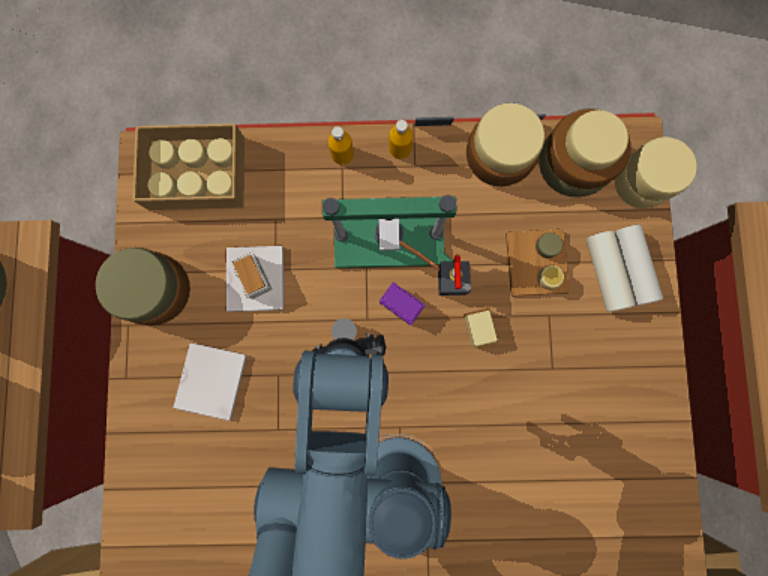

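The form stands level in the middle of the right-hand slab (side (330,222), top (250,275)). The bar is shut and the other wares are where they were, so I hand in.

```bash
python3 -c "
from bench import manip
manip.job_done(); print(manip.current_clock())"
```

```text
the job is handed in; nothing more can be done
the job is handed in; nothing more can be done
```

The job is done and handed in at about 33 s of the 69 s allowed; the hand-in gives no verdict.

- **Valve and ram:** I turned the valve about 30° anticlockwise. The ram sank in roughly 6 s at 10 to 14 mm/s, with no drop, and I shut the valve once the form's height stopped changing. In the last pictures the bar is within 1° of its starting angle.
- **Form:** I took it out from the front with a tilted grasp and set it on the slab farther to the right. It stands within about 1 mm of the slab's middle by the top camera and about 4 mm by the side camera. It is turned about 25° about the vertical.
- **Upright:** The top camera shows a slope of 0.2° or less. The side camera's fit gave 3.2° about one axis; I put that down to points on the edge of the follower, because the same camera gave 6.7° while the form hung level in the gripper.
- **Other wares:** In the final pictures they stand where they were, though the arm partly hid the tub in the last top view. The gripper was open and well clear of everything.

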